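Drift the splitter's bed plate into line and fit its bolt

ROBOT

A 6-joint arm with a two-finger parallel gripper is mounted at the origin on the work surface. World frame = base frame: x ahead of the robot, y to its left, z up, the work surface at z = 0. Lengths are in m, angles in rad, forces in N, time in s.
With the tool pointing down it reaches from about 0.275 to 0.775 m from the base axis. Payload 14.6 kg.
Tool frame: the origin (TCP) lies midway between the tips of the shut fingers; the grasp point (between the pads) lies 19 mm behind it; z points along the fingers, y is the line along which they close (so a half turn about z gives the same grasp; the last joint's range is limited). The gripper opens to 85 mm and grips with 20 to 120 N. Pads are 22 mm wide; open, the fingers measure 114 mm over their backs; the gripper's body (76 mm by 85 mm) begins 54 mm behind the grasp point. The pads swing forward as they close: fully open they stand 13 mm farther back than shut.
Start: joints at [1.042, 0.263, -0.048, 1.259, 0, 1.415], TCP at [0.192, 0.489, 0.192] pointing down, gripper open.
Joint ranges: [-2.65, 2.65], [-0.89, 1.7], [-1.18, 1.37], [-2.13, 2.11], [-1.35, 1.29], [-3.14, 3.14]. Speed limits (rad/s): [1.89, 1.89, 2.57, 2.79, 3.14, 3.14].

INTERFACE

Orientations are given as a rotation vector (axis times angle).
In Python, from rig import * gives the robot as it stands.
- The arm moves only by the tool servo_tool, never from a script. Its argument "steps" is a list of rows, each a list of 2 entries, a list of its own where there are three numbers: the shift along the world's x, y, z scaled (see below), then the turn, a rotation vector about the world's x, y, z scaled (see below). In form: [[[x, y, z], [rx, ry, rz]], ...]. A call has 1 to 8 rows; each row is the pose to reach, as a shift and turn from the pose commanded when the call began; what a row does not reach only later rows make up. The controller multiplies each number of a shift by 0.75 m and each number of a turn by pi/2 rad. A row lasts 1/8 s, in which the tool goes at most 62.5 mm and 10.7 degrees, less where a joint would pass 70% of its speed; a pose out of reach is approached as far as the arm can. A call with a number of a shift or a turn outside -1 to 1 is refused whole. A call with a gripper value outside its range is refused whole. "fingers" is the gripper command: -1 is shut, 1 is fully open, values between are in proportion, set as the call begins (left out, the last holds). The fingers move at their own pace and stop on an object; the grip force is fixed at half the most. Time passes only in rows, so rows that repeat a pose let the fingers close. It gives the time, the measured TCP pose, the force, the opening and the grip force at its end, in the units of the state.
- sense(): the state, without advancing time (a new reading comes with each control period).
- grab_frame(name): name is "scene" or "side" or "wrist"; returns the picture (400x640x3 uint8, blue, green, red); there is no depth.
- camera_model(name): a dict with "camera_matrix" (3x3 intrinsics, pixels), "distortion" ([k1, k2, p1, p2, k3] as OpenCV has them; the pictures are not rectified), "xyz" and "rotation" of the camera in the world. Camera axes: x right, y down, z forward; pixel columns grow to the right and rows downward; lengths in m; the calibration is good to about 2 mm. A picture is of the moment at which its call begins: read the wrist's pose just before it. camera_model takes no time and is no camera call; for the wrist camera it gives the pose at the moment of the call.
- finish_job(): hands the job in; it is judged then, once.
The state is a dict: "t": time; "qpos": joint angles; "joint_velocities": joint speeds; "joint_efforts": joint torques, N m; "tool_pos": TCP position; "orientation": TCP orientation; "contact_force": force on the tool from outside, world axes, zero at the start; "wrist_torque": the same for the moment, N m; "finger_gap": opening from 0.0 (shut) to 1.0 (fully open); "finger_force": force on a finger pad.
Only numpy, scipy, OpenCV 4.12 (cv2) and the standard library are available. Lean on these libraries where they do the work, as an engineer would, in place of code of your own. Each camera call takes 0.05 s, during which the arm holds its last target. There are 200 camera calls.

TASK

The steel bed plate of the green strap splitter has slipped out of line with the nut bar hidden under it. Take the wooden-handled drift pin from the tool block and ease it down through the red-ringed hole, giving way sideways to what you feel so that nothing is forced (never more than about 15 N between pin and machine), until its brass collar sits gently down on the plate and the holes are in line. Leave the drift there, set the brass-headed bolt gently and fully home in the plate's other hole, let go, and leave everything else where it is.

Things in the scene. Friction and masses are not known exactly. Their poses are not given: they have to be found in the camera images.
- base: Green strap-splitter frame, fixed on the bench, foot 130 x 320 mm, walls 60 mm high. Origin on the bench, midway between the plate's two nominal hole places. y: along the plate's slideway, towards the roller yoke (cheeks 100 mm high, 130 to 180 mm out along +y); z up. Hollow inside down to 8 mm above the bench.
- nut_nominal (a point): Nominal centre of the nut bar's drift hole, 51.5 mm above the bench, axes as the base's. The bar (12 mm thick, rigidly fixed, close under the plate) stands up to 7.5 mm off this place along y, either way, by an amount no reading gives; in x it is true. Its drift hole is 17 mm wide; its bolt hole, 14 mm wide, lies 110 mm farther along +y.
- plate_drift_hole (a point): Centre of the red-ringed hole (17 mm) in the bed plate's top face, axes as the base's, at the end away from the roller. Plate: bare steel, 72 x 190 x 8 mm, top flush with the walls 60 mm above the bench. It slides only along the base's y (10 mm either way), dry friction about 2.5 N, no spring; it starts 3 to 5 mm towards +y of its nominal place.
- plate_bolt_hole (a point): Centre of the plate's other hole (14 mm wide) at the plate's top face, 110 mm from the red-ringed one, nearer the roller. Axes as the base's.
- block: Beech tool block, 70 x 190 x 50 mm high, fixed; origin under its centre, y along its row of three 18 mm holes, 60 mm apart, which hold the drift, the bolt and a yellow-handled awl (leave it) in any order.
- drift_handle (a point): Drift pin, upright in the block: centre of its dark wooden handle, 24 x 24 mm square, 50 mm high; x, y square to its faces, z up along the pin. Below: a brass collar 30 mm wide, 4 mm thick, then the steel pin, 48 mm long: 16 mm thick for the upper 14 mm, then tapering over 34 mm to a 4 mm wide tip, 77 mm below this point. About 150 g.
- drift_collar (a point): Centre of the drift's collar's underside, 29 mm below the handle's centre, 48 mm above the tip. Seated, it lies on the plate's top face.
- bolt_head (a point): Knurled brass bolt, standing upright in the block: centre of its round head, 24 mm wide and 24 mm high. Shank 12 mm thick and 36 mm long below the head (its end 48 mm below this point), with a 1 mm chamfer. 100 g. z up along the bolt.
- bolt_under (a point): Centre of the underside of the bolt's head, 12 mm below the head's centre. Seated, it lies on the plate's top face.
- awl: Yellow-handled awl in the block, a bystander.
- can: Tin, bystander.
- stone: Dark sharpening stone, bystander.
- spool: Red thread spool, bystander.
- hammer: Hammer, bystander.
- screwdriver: Screwdriver, bystander.
- washer: Steel washer, bystander.
There are look-alikes about, which are no part of the job. Of the things like the part that bears drift_handle, leave any that is purple or turquoise; of the rest the smaller one is meant.

How it is judged:
On the way:
1. the drift stands in the red-ringed hole with its collar on the plate (horizontal distance between drift_collar and plate_drift_hole below 0.003 m and z of drift_collar in the frame of plate_drift_hole below 0.0025 m and angle between drift_collar's own z axis and vertical below 0.08 rad), for 0.2 s.
At the end, for the whole second after the job is handed in: Drift upright (within 0.08 rad) in the red-ringed hole with its collar within 2.5 mm of the plate's top and within 3 mm of the hole's centre; bolt likewise in the other hole with its head within 2.5 mm of the plate; both released (all of step 1 and horizontal distance between bolt_under and plate_bolt_hole below 0.003 m and z of bolt_under in the frame of plate_bolt_hole below 0.0025 m and angle between bolt_under's own z axis and vertical below 0.08 rad); the robot touches nothing.
It fails at once if more than 18 N between the drift and the splitter while the drift is being worked down (contact force between drift and base above 18 N and z of drift_collar in the frame of plate_drift_hole above 0.003 m).
It fails at once if more than 60 N between the drift and the splitter at any time (contact force between drift and base above 60 N).
It fails at once if more than 60 N between the bolt and the splitter (contact force between bolt and base above 60 N).
It fails at once if the bolt put in before the drift (horizontal distance between bolt_under and plate_bolt_hole below 0.01 m and z of bolt_under in the frame of plate_bolt_hole below 0.02 m and z of drift_collar in the frame of plate_drift_hole above 0.02 m).
It fails at once if a bystander moved more than 20 mm (distance of any of awl, can, stone, spool, hammer, screwdriver, washer from where it was at the start of the episode above 0.02 m).
It also fails if it takes over 72 s, if anything falls off the work surface, if the arm or the gripper's body presses on something with over 40 N, if the wrist force passes 120 N, or if a joint passes its speed limit or range.

## Working session

There is one attempt and no reset: what is moved stays moved. The work goes in short steps, Python scripts to look and compute and a tool call to move; the robot and the scene stay as the last step left them, time stands still between calls to the robot, and variables do not carry over. Pictures are saved under pics/ and viewed, at most 10 in all, crops included, and the job is handed in when it is done.

Besides the shell and the picture viewer there is one more tool, called after "Call:" as name(argument=value, ...), one argument or row to a line, values as JSON. servo_tool: Moves the arm, as the interface text tells. Its arguments: {"type":"object","properties":{"steps":{"type":"array"},"fingers":{"type":"number"}},"required":["steps"]}

```bash
mkdir -p pics; ls
python3 - <<'E'
from rig import *
import cv2
for n in ("scene","side"):
    cv2.imwrite(f"pics/{n}0.png",grab_frame(n))
    m=camera_model(n);print(n,m)
print(camera_model("wrist"));print(sense())
E
```

```text
pics
scene {'camera_matrix': array([[422.01978712,   0.        , 326.14975579],
       [  0.        , 422.01978712, 197.27844575],
       [  0.        ,   0.        ,   1.        ]]), 'distortion': array([0.01858223, 0.        , 0.        , 0.        , 0.        ]), 'xyz': array([ 1.59131617, -0.17594935,  0.7361674 ]), 'rotation': array([-1.71556005, -1.46120799,  0.77658353])}
side {'camera_matrix': array([[516.38727507,   0.        , 320.26722222],
       [  0.        , 516.38727507, 206.36333454],
       [  0.        ,   0.        ,   1.        ]]), 'distortion': array([-0.12390792,  0.        ,  0.        ,  0.        ,  0.        ]), 'xyz': array([-0.17630239,  1.10399891,  0.87774491]), 'rotation': array([-0.72212454,  2.38875747, -1.3655652 ])}
{'camera_matrix': array([[329.44286229,   0.        , 318.07850683],
       [  0.        , 329.44286229, 197.50084132],
       [  0.        ,   0.        ,   1.        ]]), 'distortion': array([-0.03002859,  0.        ,  0.        ,  0.        ,  0.        ]), 'xyz': array([0.12914114, 0.51250991, 0.37369722]), 'rotation': array([2.40803856, 1.64236422, 0.21615259])}
{'t': 0.1, 'qpos': array([ 1.04169620e+00,  2.63508549e-01, -4.88499786e-02,  1.25943303e+00,
        9.56074819e-07,  1.41550842e+00]), 'joint_velocities': array([-0.00010428, -0.00045881,  0.00234219, -0.00025439, -0.00103773,
        0.00078788]), 'joint_efforts': array([ 2.95158177e-03, -6.38578677e+01,  3.85063469e+01,  1.00073699e-02,
       -1.06324947e-04, -3.90793753e-05]), 'tool_pos': array([0.1915651 , 0.48849496, 0.19176449]), 'orientation': array([-5.83707783e-01, -3.08654882e+00,  1.47201043e-03]), 'contact_force': array([ 0.41976158,  0.57460922, -0.19721107]), 'wrist_torque': array([-0.03535488, -0.0458352 , -0.02267646]), 'finger_force': 0.0, 'finger_gap': 1.0024528303489286}
```

View pics/scene0.png

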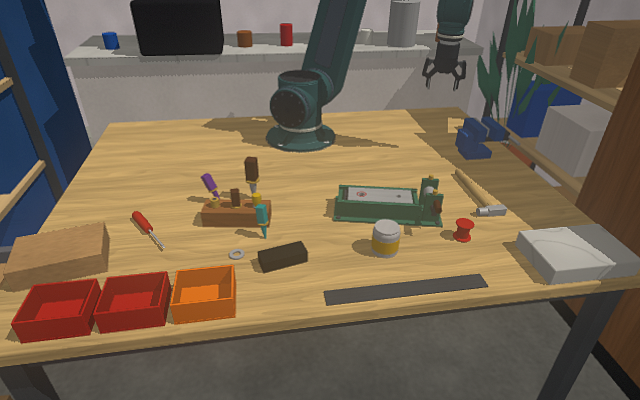

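View pics/side0.png

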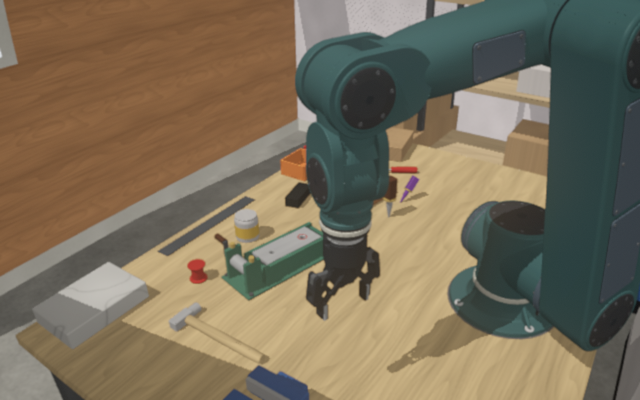

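The scene picture shows four drift-like things: purple (210,185), a tall brown one (252,168), a small brown one in the block (235,197) and turquoise (260,213). The splitter is at about (390,203) with its red ring near (362,194). The side view is partly hidden by the arm. I'll check with an enlarged crop.

```bash
cat > h.py <<'E'
from rig import *
import cv2, numpy as np
from scipy.spatial.transform import Rotation as R
def ray(m,px):
    u=cv2.undistortPoints(np.array([[px]],float),m["camera_matrix"],m["distortion"])[0,0]
    d=R.from_rotvec(m["rotation"]).apply([u[0],u[1],1.]); return np.array(m["xyz"]),d
def at_z(m,px,z):
    o,d=ray(m,px); return o+d*(z-o[2])/d[2]
def proj(m,P):
    r=R.from_rotvec(m["rotation"]).inv(); 
    p,_=cv2.projectPoints(r.apply(np.atleast_2d(P)-m["xyz"]),np.zeros(3),np.zeros(3),m["camera_matrix"],m["distortion"]); return p[:,0]
E
python3 - <<'E'
import cv2,numpy as np
a=cv2.imread("pics/scene0.png")
x=cv2.resize(a[145:245,185:285],(500,500),interpolation=3)
y=cv2.resize(a[165:235,320:450],None,fx=6,fy=6,interpolation=3)
cv2.imwrite("pics/c1.png",cv2.resize(x,(600,600))); 
from h import *
m=camera_model("scene")
for n,p,z in [("smallbrown top",(235,190),.11),("block c",(236,208),.05),("red",(362,194),.06),("bolt hole?",(402,196),.06),("block frontL",(202,223),0),("block frontR",(270,225),0)]: print(n,at_z(m,p,z))
E
```

```text
smallbrown top [ 0.56538829 -0.2481082   0.11      ]
block c [ 0.56601299 -0.25121799  0.05      ]
red [0.55983988 0.12024872 0.06      ]
bolt hole? [0.587674   0.23588453 0.06      ]
block frontL [ 0.55530253 -0.35311419  0.        ]
block frontR [ 0.59394384 -0.15893512  0.        ]
```

View pics/c1.png

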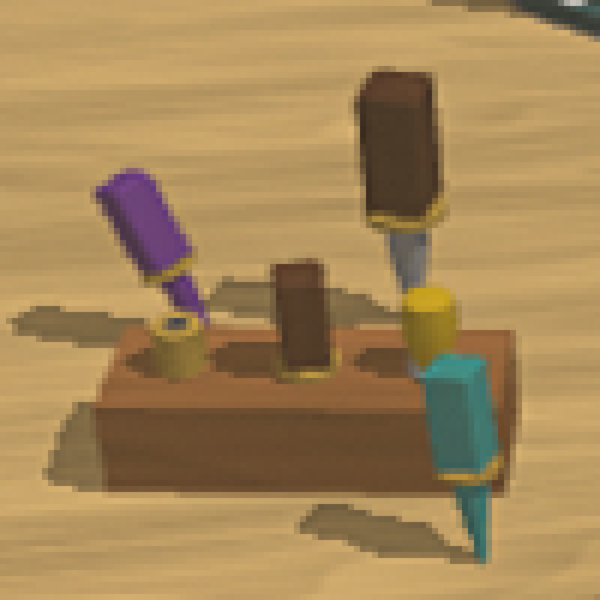

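The small brown one in the middle hole, at (235,197), is the drift: it isn't purple or turquoise, and it's the smaller of the two browns. The brass bolt is left of it at (215,203) and the yellow awl is right at (257,199). I'll move over the splitter for a closer look, then on to the block.

Call:
servo_tool(
  steps=[
    [[0.08, -0.07, 0.08], [0, 0, 0]],
    [[0.14, -0.13, 0.16], [0, 0, 0]],
    [[0.2, -0.2, 0.2], [0, 0, 0]],
    [[0.27, -0.27, 0.2], [0, 0, 0]],
    [[0.34, -0.34, 0.2], [0, 0, 0]],
    [[0.4, -0.4, 0.2], [0, 0, 0]],
    [[0.4, -0.4, 0.2], [0, 0, 0]],
    [[0.4, -0.4, 0.2], [0, 0, 0]],
  ],
)

```text
t: 1.1
tool_pos: [0.4935, 0.1863, 0.3417]
orientation: [-0.588, -3.085, 0.001]
contact_force: [0.3, 0.6, -0.2]
finger_gap: 1.004
finger_force: 0.0
```

Run:
```python
from h import *
s=sense();m=camera_model("wrist");f=grab_frame("wrist");cv2.imwrite("pics/w1.png",f);np.save("w1.npy",m,allow_pickle=True)
print(s["t"],s["tool_pos"],s["orientation"],m["xyz"],m["rotation"])
```

```text
1.1 [0.49346345 0.18632814 0.34168224] [-5.87610150e-01 -3.08539027e+00  8.90085713e-04] [0.43116743 0.21041722 0.52364674] [2.41048025 1.63938397 0.21571715]
```

View pics/w1.png

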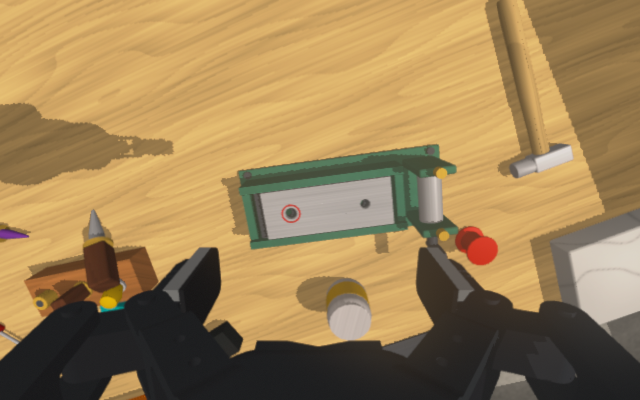

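Call:
servo_tool(
  steps=[
    [[0.03, -0.08, 0], [0, 0, 0]],
    [[0.05, -0.16, 0], [0, 0, 0]],
    [[0.07, -0.24, 0], [0, 0, 0]],
    [[0.08, -0.32, 0], [0, 0, 0]],
    [[0.08, -0.4, 0], [0, 0, 0]],
    [[0.08, -0.48, 0], [0, 0, 0]],
    [[0.08, -0.56, 0], [0, 0, 0]],
    [[0.08, -0.56, 0], [0, 0, 0]],
  ],
)

```text
t: 2.15
tool_pos: [0.5513, -0.2347, 0.3406]
orientation: [-0.59, -3.084, -0.001]
contact_force: [-0.1, -0.2, -0.4]
finger_gap: 1.001
finger_force: 0.0
```

Run:
```python
from h import *
s=sense();m=camera_model("wrist");f=grab_frame("wrist");cv2.imwrite("pics/w2.png",f);np.save("w2.npy",m,allow_pickle=True)
print(s["t"],s["tool_pos"],s["orientation"],m["xyz"],m["rotation"],s["contact_force"])
```

```text
2.15 [ 0.5513163  -0.23470615  0.34063093] [-5.89816909e-01 -3.08358672e+00 -5.02017347e-04] [ 0.48925276 -0.21071048  0.52269627] [2.41311353 1.63826328 0.21497883] [-0.14533029 -0.17873686 -0.39785457]
```

View pics/w2.png

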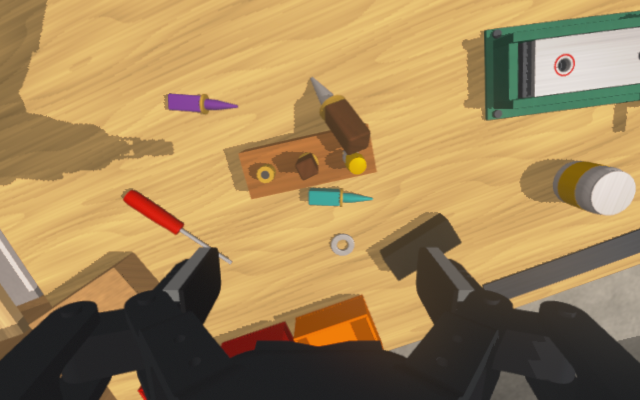

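w2 shows the drift handle at about (307,166), the bolt at (265,175), the awl at (358,166) and the large brown one standing at tip (313,80). In w1 the red hole is at (291,213) and the bolt hole at (365,204). I'll enlarge both views.

Run:
```python
from h import *
a=cv2.imread("pics/w2.png")[70:205,235:385]; b=cv2.imread("pics/w1.png")[165:255,230:410]
A=cv2.resize(a,None,fx=5,fy=5,interpolation=2)[:,:]
cv2.imwrite("pics/c2.png",cv2.resize(a,None,fx=4.4,fy=4.4,interpolation=2))
m1=np.load("w1.npy",allow_pickle=True).item();m2=np.load("w2.npy",allow_pickle=True).item()
g=b.astype(int)
# red ring centroid and dark bolt hole
f=cv2.imread("pics/w1.png").astype(int)
red=(f[...,2]>f[...,1]+50)&(f[...,2]>f[...,0]+50); red[:195]=0;red[232:]=0;red[:,:270]=0;red[:,315:]=0
ys,xs=np.nonzero(red);pr=((xs.min()+xs.max())/2,(ys.min()+ys.max())/2);print(pr,len(xs))
dk=f.sum(2)<250; dk[:195]=0;dk[215:]=0;dk[:,:350]=0;dk[:,380:]=0
ys,xs=np.nonzero(dk);pb=(xs.mean(),ys.mean());print(pb,len(xs))
dk=f.sum(2)<250; dk[:205]=0;dk[222:]=0;dk[:,:283]=0;dk[:,300:]=0
ys,xs=np.nonzero(dk);print("dark red",xs.mean(),ys.mean(),len(xs))
P=at_z(m1,pr,.06);Q=at_z(m1,pb,.06);print(P,Q,np.linalg.norm(Q-P),np.degrees(np.arctan2(*(Q-P)[:2])))
print("block corners",[at_z(m2,p,.05) for p in [(237,153),(248,198),(376,170)]])
print("bighandle tip",at_z(m2,(313,79),0))
print("bolt",at_z(m2,(265,174),.074),"drift",at_z(m2,(308,165),.104))
```

```text
(np.float64(290.5), np.float64(213.0)) 118
(np.float64(364.65), np.float64(203.125)) 40
dark red 290.8666666666667 212.48333333333332 60
[0.5543904  0.11725374 0.06      ] [0.58030046 0.22418184 0.06      ] 0.11002249777261358 13.620969565443522
block corners [array([ 0.50241956, -0.3416836 ,  0.05      ]), array([ 0.56918097, -0.35505223,  0.05      ]), array([ 0.59953829, -0.16423399,  0.05      ])]
bighandle tip [ 0.44513659 -0.20181307  0.        ]
bolt [ 0.54252759 -0.31132142  0.074     ] drift [ 0.5486303  -0.24852428  0.104     ]
```

View pics/c2.png

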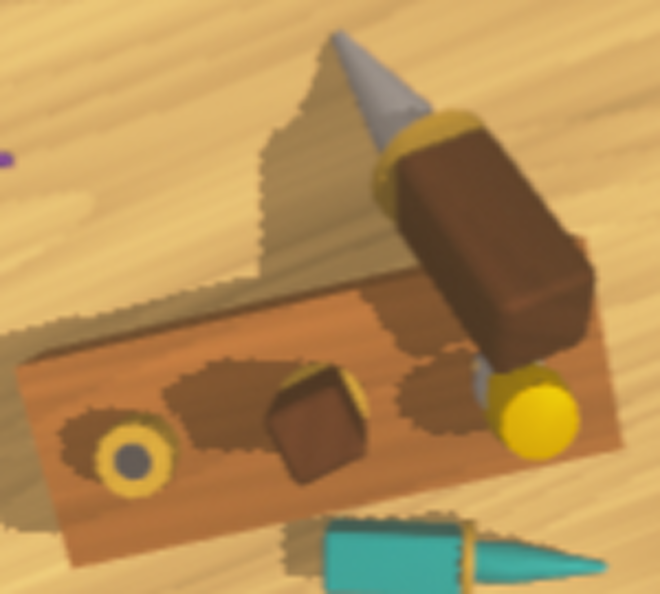

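Run:
```python
from h import *
m2=np.load("w2.npy",allow_pickle=True).item()
C=[(268,425),(342,398),(366,460),(305,485)]
W=np.array([at_z(m2,(235+x/4.4,70+y/4.4),.104) for x,y in C]);print(W,W.mean(0))
for i in range(4):
    d=W[(i+1)%4]-W[i];print(np.linalg.norm(d),np.degrees(np.arctan2(d[1],d[0])))
B=at_z(m2,(235+134/4.4,70+460/4.4),.074);print("bolt",B,np.linalg.norm((B-W.mean(0))[:2]))
print("awl",at_z(m2,(235+540/4.4,70+418/4.4),.11))
r=R.from_rotvec(sense()["orientation"]).as_matrix();print("tool y",np.degrees(np.arctan2(r[1,1],r[0,1])))
```

```text
[[ 0.54480674 -0.26373037  0.104     ]
 [ 0.54542871 -0.24070408  0.104     ]
 [ 0.56501523 -0.2409818   0.104     ]
 [ 0.56534232 -0.26047027  0.104     ]] [ 0.55514825 -0.25147163  0.104     ]
0.023034692199205828 88.45273576285547
0.019588486270312885 -0.8123477218475058
0.019491219339049154 -89.0384331777527
0.020792752761497033 -170.97936292880175
bolt [ 0.54346295 -0.31104805  0.074     ] 0.06071158250356136
awl [ 0.57096154 -0.18954437  0.11      ]
tool y 68.43163806060703
```

Call:
servo_tool(
  steps=[
    [[0.002, -0.01, -0.08], [0, 0, 0.1]],
    [[0.004, -0.02, -0.16], [0, 0, 0.2]],
    [[0.006, -0.027, -0.22], [0, 0, 0.244]],
    [[0.006, -0.027, -0.24], [0, 0, 0.244]],
    [[0.006, -0.027, -0.24], [0, 0, 0.244]],
  ],
  fingers=0,
)

```text
t: 2.82
tool_pos: [0.5558, -0.2498, 0.1616]
orientation: [0.017, -3.14, -0.002]
contact_force: [0.5, 0.5, 0.6]
finger_gap: 0.497
finger_force: 0.0
```

Run:
```python
from h import *
s=sense();m=camera_model("wrist");f=grab_frame("wrist");cv2.imwrite("pics/w3.png",f);np.save("w3.npy",m,allow_pickle=True)
r=R.from_rotvec(s["orientation"]).as_matrix();print(s["t"],s["tool_pos"],np.degrees(np.arctan2(r[1,1],r[0,1])),s["finger_gap"],s["contact_force"],m["xyz"])
```

```text
2.825 [ 0.55582143 -0.2497964   0.16156634] 90.61788991875724 0.4967776607619931 [0.54784451 0.47550098 0.58017676] [ 0.48902076 -0.25097462  0.34356734]
```

View pics/w3.png

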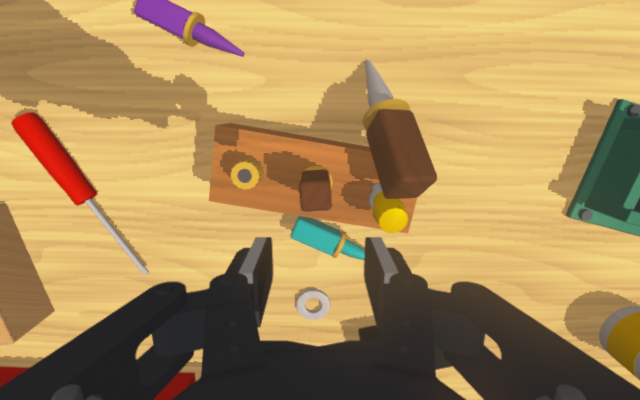

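Run:
```python
from h import *
m=np.load("w3.npy",allow_pickle=True).item()
f=cv2.imread("pics/w3.png")[155:220,285:345]
C=[(301,187),(329,184),(331,208),(303,211)]
W=np.array([at_z(m,p,.104) for p in C]);print(W,W.mean(0))
print("bolt",at_z(m,(245,175.5),.074),"TCP px",proj(m,[[.5558,-.2498,.104],[.555,-.2515,.104]]))
cv2.imwrite("pics/c3.png",cv2.resize(f,None,fx=9,fy=9,interpolation=2))
```

```text
[[ 0.545381   -0.26297799  0.104     ]
 [ 0.54286768 -0.24211741  0.104     ]
 [ 0.56151873 -0.24023888  0.104     ]
 [ 0.5641275  -0.26150768  0.104     ]] [ 0.55347373 -0.25171049  0.104     ]
bolt [ 0.54307417 -0.31114884  0.074     ] TCP px [[318.49556984 200.62056584]
 [316.25343934 199.57610365]]
```

View pics/c3.png

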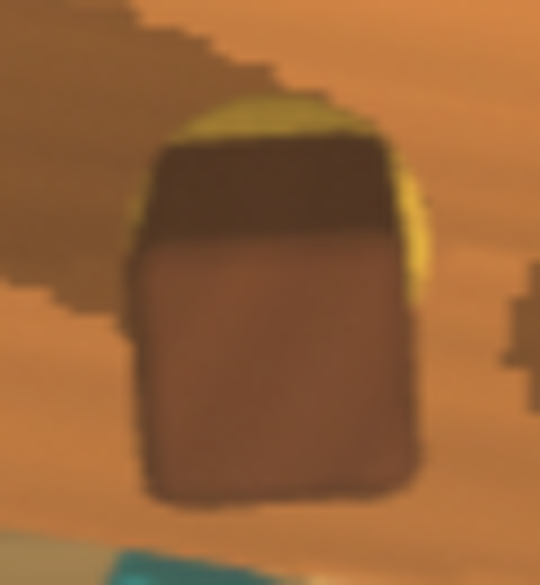

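The crop shows the handle square to the fingers within about 3°, with the top centre at pixel (316,196). Going down to grip it.

Call:
servo_tool(
  steps=[
    [[-0.0024, -0.002, -0.05], [0, 0, 0.033]],
    [[-0.0024, -0.002, -0.1], [0, 0, 0.033]],
    [[-0.0024, -0.002, -0.133], [0, 0, 0.033]],
    [[-0.0024, -0.002, -0.133], [0, 0, 0.033]],
  ],
)

```text
t: 3.38
tool_pos: [0.5542, -0.2522, 0.0623]
orientation: [0.097, -3.139, -0.001]
contact_force: [-0.7, 0.3, 0.6]
finger_gap: 0.501
finger_force: 0.0
```

Call:
servo_tool(
  steps=[
    [[0, 0, 0], [0, 0, 0]],
    [[0, 0, 0], [0, 0, 0]],
    [[0, 0, 0], [0, 0, 0]],
    [[0, 0, 0], [0, 0, 0]],
    [[0, 0, 0], [0, 0, 0]],
  ],
  fingers=-1,
)

```text
t: 4.0
tool_pos: [0.5573, -0.2536, 0.0671]
orientation: [-0.097, 3.133, -0.005]
contact_force: [-1.5, 7.9, 32.6]
finger_gap: -0.0
finger_force: 31.6
```

Run:
```python
from h import *
a=grab_frame("scene");w=grab_frame("wrist");s=sense()
A=cv2.resize(a[125:245,185:305],(480,480),interpolation=2)
W=cv2.resize(w[60:360,180:460],(320,343))
o=np.zeros((480,800,3),np.uint8);o[:,:480]=A;o[:343,480:]=W
cv2.imwrite("pics/d1.png",o);print(s["tool_pos"],s["contact_force"],s["finger_gap"],s["finger_force"],s["wrist_torque"])
```

```text
[ 0.55731438 -0.25355662  0.06709666] [-1.11010038  7.1522183  33.50493981] 0.003367797339914939 31.579758348525502 [ 1.51506546  0.20221571 -0.01832107]
```

View pics/d1.png

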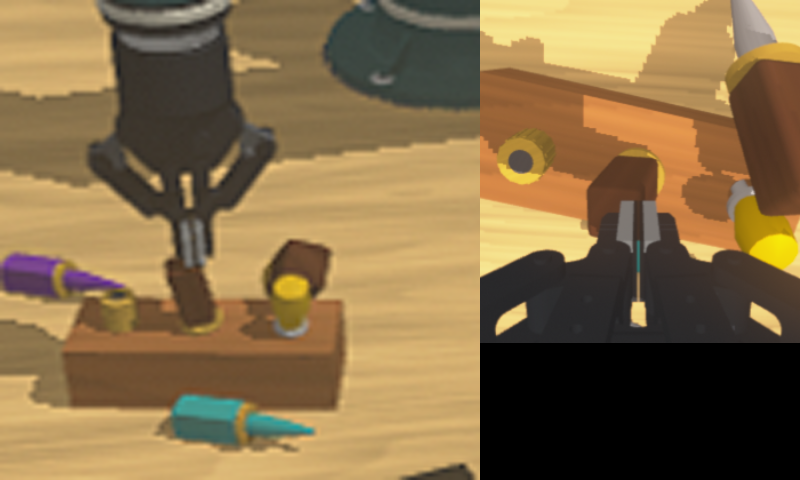

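The fingers are shut at (192,262) in the enlarged view, and the handle beneath them is tilted rather than held. Checking the geometry.

Run:
```python
from h import *
m=camera_model("scene");w=camera_model("wrist")
s=sense();P=s["tool_pos"];print(proj(m,[P,P+[0,0,.04],[.554,-.2515,.104],[.554,-.2515,.054]]), "wrist",proj(w,[P,[.554,-.2515,.104],[.554,-.2515,.054]]))
r=R.from_rotvec(s["orientation"]).as_matrix();print(r)
wr=R.from_rotvec(w["rotation"]).as_matrix();print("cam z",wr[:,2],"cam rel tool",r.T@(w["xyz"]-P))
m1=np.load("w1.npy",allow_pickle=True).item()
```

```text
[[234.59616621 201.41975134]
 [233.15196867 189.51705168]
 [234.02734961 189.78203598]
 [235.79739744 204.52988837]] wrist [[318.56896086 227.02676799]
 [323.14011457 248.2118856 ]
 [322.24857199 214.77054278]]
[[-0.99805091 -0.06194007  0.00760304]
 [-0.06196185  0.99807497 -0.00266338]
 [-0.00742344 -0.00312928 -0.99996755]]
cam z [ 0.26768921  0.01304728 -0.96341697] cam rel tool [ 0.06708598 -0.00018449 -0.18192699]
```

Call:
servo_tool(
  steps=[
    [[0, 0, 0.01], [0, 0, 0]],
    [[0, 0, 0.03], [0, 0, 0]],
    [[0, 0, 0.08], [0, 0, 0]],
    [[0, 0, 0.13], [0, 0, 0]],
    [[0, 0, 0.13], [0, 0, 0]],
  ],
)

```text
t: 4.72
tool_pos: [0.5558, -0.2539, 0.1636]
orientation: [-0.096, 3.136, -0.005]
contact_force: [-0.3, -0.1, 0.1]
finger_gap: -0.001
finger_force: 0.0
```

Run:
```python
from h import *
s=sense();m=camera_model("wrist");w=grab_frame("wrist");a=grab_frame("scene");b=grab_frame("side")
for n,i in (("w4",w),("s4",a),("d4",b)): cv2.imwrite(f"pics/{n}.png",i)
np.save("w4.npy",m,allow_pickle=True)
print(s["t"],s["tool_pos"],s["contact_force"],s["finger_gap"],s["finger_force"],s["orientation"])
o=np.zeros((600,800,3),np.uint8)
o[:360,:480]=cv2.resize(w[90:270,190:430],None,fx=2,fy=2,interpolation=2)
o[:320,480:]=cv2.resize(a[150:230,200:280],None,fx=4,fy=4,interpolation=2)
o[360:,:480]=cv2.resize(w[140:230,230:410],(480,240),interpolation=2)
o[320:600,480:]=cv2.resize(b[150:220,350:430],(320,280),interpolation=2)
cv2.imwrite("pics/d2.png",o)
```

```text
4.725 [ 0.55577426 -0.25390942  0.16364979] [-0.33651892 -0.05997579  0.05014562] -0.0008498467944683172 0.0 [-0.09599561  3.13561469 -0.00485759]
```

View pics/d2.png

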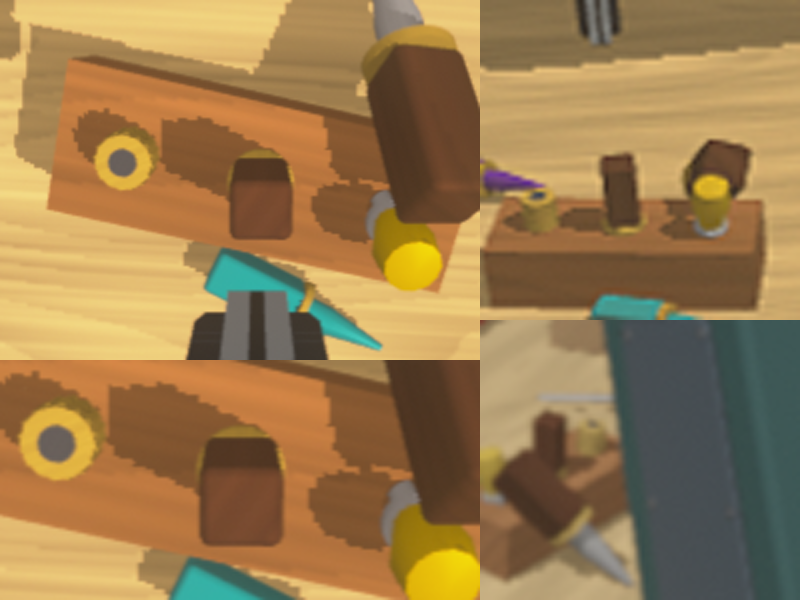

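The drift is back upright in the block: the handle top is at panel (262,210), and the scene panel shows it at (620,190). The shut fingertips look about 40 mm higher than the reported TCP should put them, so I'm checking that.

Run:
```python
from h import *
m=camera_model("scene");w=np.load("w4.npy",allow_pickle=True).item()
s=sense();P=s["tool_pos"];r=R.from_rotvec(s["orientation"]).as_matrix()
for d in (0,.02,.03,.04,.05): print(d,proj(m,[P+[0,0,d]])[0],proj(w,[P+r@[.011,0,-d],P+r@[0,0,-d],P+r@[-.011,0,-d]]).round(1).tolist())
a=cv2.imread("pics/s4.png").astype(int).sum(2)
print(a[145:175:1,224:240])
```

```text
0 [231.41140023 172.59261507] [[320.4, 204.7], [320.3, 222.3], [320.3, 239.5]]
0.02 [230.63255717 166.17543816] [[320.5, 215.5], [320.4, 234.9], [320.4, 253.7]]
0.03 [230.23723197 162.92071504] [[320.5, 221.9], [320.5, 242.3], [320.5, 261.9]]
0.04 [229.83788778 159.63461366] [[320.6, 229.0], [320.6, 250.5], [320.5, 271.2]]
0.05 [229.43446047 156.31665535] [[320.7, 237.1], [320.6, 259.8], [320.6, 281.6]]
[[168 169 166 196 226 198 159 163 166 165 162 162 198 212 187 208]
 [169 169 160 156 149 154 159 165 170 159 158 214 306 323 293 308]
 [164 157 150 144 140 157 166 166 159 160 211 293 321 315 313 311]
 [141 144 232 291 227 170 251 233 152 164 263 327 314 310 306 305]
 [143 134 345 469 351 203 361 343 150 152 259 330 319 316 317 318]
 [170 130 272 375 282 179 325 324 184 140 264 342 332 327 326 329]
 [191 133 233 350 289 182 317 336 207 138 254 338 337 331 332 330]
 [200 132 229 343 311 208 314 331 211 140 219 308 327 322 324 324]
 [233 137 194 322 325 226 307 341 222 140 213 301 323 319 315 320]
 [237 133 196 324 329 202 287 356 255 147 191 281 321 318 312 314]
 [268 131 178 310 332 2
[... 617 characters left out ...]
 340 373 364 364 360 355 357]
 [315 345 378 370 371 371 368 365 358 433 512 504 497 495 500 507]
 [358 443 516 509 508 504 510 508 506 499 494 488 487 490 499 509]
 [508 504 495 489 491 490 489 487 488 486 487 484 488 493 503 510]
 [510 504 501 502 507 506 501 505 507 506 506 508 507 506 505 503]
 [503 502 501 500 497 497 496 494 490 493 488 485 480 479 476 474]
 [474 470 472 469 466 463 460 460 461 462 461 463 458 458 461 460]
 [460 458 459 460 458 457 456 455 456 455 460 463 458 457 459 455]
 [463 467 468 464 463 460 455 452 452 453 450 451 444 441 436 434]
 [453 449 448 444 444 447 438 442 437 440 436 443 441 443 447 444]
 [445 447 444 444 447 446 447 446 451 452 454 456 457 459 460 459]]
```

Both cameras, and the contact with the handle top, put the real fingertips about 38 mm behind the reported TCP. I'll correct for that. First I'm working out the drift's centre and the clearance to the large leaning look-alike.

Run:
```python
from h import *
m=camera_model("scene");w=np.load("w4.npy",allow_pickle=True).item()
print("drift",at_z(w,(321.1,194.4),.104),"bolt",at_z(w,(190+122/2,90+162/2),.074))
def tri(a,pa,b,pb):
    o,d=ray(a,pa);q,e=ray(b,pb);d/=np.linalg.norm(d);e/=np.linalg.norm(e)
    t=np.linalg.lstsq(np.c_[d,-e],q-o,rcond=None)[0];A=o+d*t[0];B=q+e*t[1];return (A+B)/2,np.linalg.norm(A-B)
sc=lambda x,y:(200+(x-480)/4,150+y/4)
wp=lambda x,y:(190+x/2,90+y/2)
# big handle top end face centre; awl top; drift top
print("drift top",tri(m,sc(617,157),w,wp(262,210)))
print("awl top",tri(m,sc(711,184),w,wp(412,265)))
print("big end",tri(m,sc(735,150),w,wp(432,205)))
print("bolt top",tri(m,sc(538,195),w,wp(122,162)))
```

```text
drift [ 0.5516806  -0.25237446  0.104     ] bolt [ 0.54301469 -0.31158739  0.074     ]
drift top (array([ 0.55198324, -0.25164784,  0.10443105]), np.float64(0.001567569041021446))
awl top (array([ 0.57515333, -0.1881501 ,  0.09043369]), np.float64(0.0021495798601965234))
big end (array([ 0.54709685, -0.17710451,  0.09720452]), np.float64(0.01795475009138733))
bolt top (array([ 0.54325575, -0.31062759,  0.07256563]), np.float64(0.002442160605592744))
```

Call:
servo_tool(
  steps=[
    [[-0.0044, 0.0023, 0], [0, 0, 0]],
    [[-0.0044, 0.0023, -0.02], [0, 0, 0]],
    [[-0.0044, 0.0023, -0.05], [0, 0, 0]],
    [[-0.0044, 0.0023, -0.09], [0, 0, 0]],
    [[-0.0044, 0.0023, -0.13], [0, 0, 0]],
    [[-0.0044, 0.0023, -0.165], [0, 0, 0]],
    [[-0.0044, 0.0023, -0.185], [0, 0, 0]],
    [[-0.0044, 0.0023, -0.185], [0, 0, 0]],
  ],
  fingers=-0.05,
)

```text
t: 5.88
tool_pos: [0.5504, -0.2509, 0.0204]
orientation: [0.096, -3.139, -0.002]
contact_force: [-0.4, -0.2, 0.7]
finger_gap: 0.479
finger_force: 0.0
```

There's no contact at TCP z 0.02, which confirms the offset. Gripping.

Call:
servo_tool(
  steps=[
    [[0, 0, 0], [0, 0, 0]],
    [[0, 0, 0], [0, 0, 0]],
    [[0, 0, 0], [0, 0, 0]],
    [[0, 0, 0], [0, 0, 0]],
  ],
  fingers=-1,
)

```text
t: 6.38
tool_pos: [0.5516, -0.2516, 0.0221]
orientation: [-0.096, 3.139, -0.001]
contact_force: [-0.3, -0.4, 7.1]
finger_gap: 0.276
finger_force: 59.6
```

The drift is held (gap 23.5 mm). I'll lift it and carry it to just short of the red hole, turning to the base's axis on the way.

Call:
servo_tool(
  steps=[
    [[0, 0, 0.05], [0, 0, 0]],
    [[0, 0, 0.12], [0, 0, 0]],
    [[0, 0, 0.19], [0, 0, 0]],
    [[0, 0.06, 0.2], [0, 0, -0.05]],
    [[0, 0.14, 0.2], [0, 0, -0.1]],
    [[0, 0.22, 0.2], [0, 0, -0.15]],
    [[0, 0.3, 0.2], [0, 0, -0.19]],
    [[0, 0.37, 0.2], [0, 0, -0.19]],
  ],
)

```text
t: 7.38
tool_pos: [0.5508, 0.0283, 0.1715]
orientation: [0.372, 3.119, 0.0]
contact_force: [0.3, -0.1, -1.7]
finger_gap: 0.275
finger_force: 61.0
```

Call:
servo_tool(
  steps=[
    [[0, 0.05, 0], [0, 0, 0]],
    [[0, 0.05, 0], [0, 0, 0]],
    [[0, 0.05, 0], [0, 0, 0]],
  ],
)

```text
t: 7.75
tool_pos: [0.5511, 0.0634, 0.1713]
orientation: [0.371, 3.119, -0.0]
contact_force: [0.1, -0.1, -1.3]
finger_gap: 0.274
finger_force: 61.1
```

```bash
cat >> h.py <<'E'
def red_hole(w,m):
    f=w.astype(int);r=((f[...,2]>f[...,1]+50)&(f[...,2]>f[...,0]+50)).astype(np.uint8)
    n,l,st,c=cv2.connectedComponentsWithStats(cv2.dilate(r,np.ones((3,3))))
    out=[]
    for i in range(1,n):
        x,y,ww,h,a=st[i]
        if a<30: continue
        p=(x+ww/2-.5,y+h/2-.5);out.append((p,(ww,h,a),at_z(m,p,.06).round(4)))
    return out
E
python3 - <<'E'
from h import *
s=sense();m=camera_model("wrist");w=grab_frame("wrist");cv2.imwrite("pics/w5.png",w);np.save("w5.npy",m,allow_pickle=True)
r=R.from_rotvec(s["orientation"]).as_matrix();print(s["t"],s["tool_pos"],np.degrees(np.arctan2(r[1,1],r[0,1])),r[:,2],s["contact_force"],s["wrist_torque"],s["finger_gap"])
for o in red_hole(w,m): print(o)
# bolt hole: dark blob near predicted
p=proj(m,[[.5803,.2242,.06]])[0];print("pred",p)
x,y=p.astype(int);b=w[max(y-12,0):y+13,x-12:x+13].astype(int).sum(2);ys,xs=np.nonzero(b<230);print(len(xs));print(at_z(m,(xs.mean()+x-12,ys.mean()+max(y-12,0)),.06))
E
```

```text
7.75 [0.55110844 0.06344125 0.17128458] 76.42450653314063 [ 1.19901083e-04 -2.24474038e-04 -9.99999968e-01] [ 0.123395   -0.06607958 -1.25298494] [-0.049061   -0.02266633  0.01870024] 0.2736238864928423
((np.float64(377.5), np.float64(174.5)), (np.int32(34), np.int32(34), np.int32(525)), array([0.5545, 0.1173, 0.06  ]))
((np.float64(96.0), np.float64(248.5)), (np.int32(45), np.int32(68), np.int32(2005)), array([ 0.5622, -0.1634,  0.06  ]))
((np.float64(24.5), np.float64(254.0)), (np.int32(50), np.int32(67), np.int32(2008)), array([ 0.551 , -0.2377,  0.06  ]))
((np.float64(615.0), np.float64(267.5)), (np.int32(49), np.int32(56), np.int32(1588)), array([0.7039, 0.3332, 0.06  ]))
((np.float64(592.0), np.float64(269.5)), (np.int32(13), np.int32(10), np.int32(83)), array([0.7002, 0.3096, 0.06  ]))
pred [497.5476525  174.64046388]
0
[nan nan nan]<stdin>:7: RuntimeWarning: Mean of empty slice.
  ret = ret.dtype.type(ret / rcount)
```

The red hole is confirmed at (0.5545, 0.1173). Moving the tip over it, 4 mm towards −y, just above the plate.

Call:
servo_tool(
  steps=[
    [[0.0032, 0.0667, 0], [0, 0, 0]],
    [[0.0032, 0.0667, -0.04], [0, 0, 0]],
    [[0.0032, 0.0667, -0.08], [0, 0, 0]],
    [[0.0032, 0.0667, -0.105], [0, 0, 0]],
    [[0.0032, 0.0667, -0.115], [0, 0, 0]],
    [[0.0032, 0.0667, -0.115], [0, 0, 0]],
  ],
)

```text
t: 8.55
tool_pos: [0.5536, 0.1131, 0.085]
orientation: [-0.373, -3.119, 0.0]
contact_force: [0.3, -0.2, -1.9]
finger_gap: 0.271
finger_force: 61.2
```

Call:
servo_tool(
  steps=[
    [[0, 0, -0.003], [0, 0, 0]],
    [[0, 0, -0.006], [0, 0, 0]],
    [[0, 0, -0.009], [0, 0, 0]],
    [[0, 0, -0.012], [0, 0, 0]],
    [[0, 0, -0.012], [0, 0, 0]],
  ],
)

```text
t: 9.18
tool_pos: [0.5534, 0.1138, 0.0758]
orientation: [-0.372, -3.119, 0.0]
contact_force: [-0.7, -0.6, -1.3]
finger_gap: 0.272
finger_force: 61.2
```

Call:
servo_tool(
  steps=[
    [[0, 0, -0.002], [0, 0, 0]],
    [[0, 0, -0.004], [0, 0, 0]],
    [[0, 0, -0.006], [0, 0, 0]],
    [[0, 0, -0.007], [0, 0, 0]],
    [[0, 0, -0.007], [0, 0, 0]],
  ],
)

```text
t: 9.8
tool_pos: [0.5535, 0.1137, 0.0706]
orientation: [-0.372, -3.119, 0.0]
contact_force: [0.0, -0.0, -1.7]
finger_gap: 0.27
finger_force: 61.2
```

Call:
servo_tool(
  steps=[
    [[0, 0, -0.001], [0, 0, 0]],
    [[0, 0, -0.002], [0, 0, 0]],
    [[0, 0, -0.002], [0, 0, 0]],
  ],
)

```text
t: 10.18
tool_pos: [0.5535, 0.1137, 0.0691]
orientation: [-0.372, -3.119, 0.0]
contact_force: [0.3, -1.0, -1.2]
finger_gap: 0.273
finger_force: 61.2
```

Call:
servo_tool(
  steps=[
    [[0, 0, -0.001], [0, 0, 0]],
    [[0, 0, -0.002], [0, 0, 0]],
    [[0, 0, -0.002], [0, 0, 0]],
  ],
)

```text
t: 10.55
tool_pos: [0.5535, 0.1138, 0.0676]
orientation: [-0.372, -3.12, -0.0]
contact_force: [0.4, 0.3, -1.1]
finger_gap: 0.273
finger_force: 61.2
```

The tip is at about z 0.0475 with no contact, so it's likely in the bar's hole. Continuing in small steps.

Call:
servo_tool(
  steps=[
    [[0, 0, -0.001], [0, 0, 0]],
    [[0, 0, -0.002], [0, 0, 0]],
    [[0, 0, -0.003], [0, 0, 0]],
    [[0, 0, -0.003], [0, 0, 0]],
  ],
)

```text
t: 11.05
tool_pos: [0.5536, 0.1139, 0.0654]
orientation: [0.372, 3.119, 0.0]
contact_force: [0.3, 2.1, -1.3]
finger_gap: 0.27
finger_force: 61.2
```

Call:
servo_tool(
  steps=[
    [[0, 0, -0.001], [0, 0, 0]],
    [[0, 0, -0.002], [0, 0, 0]],
    [[0, 0, -0.003], [0, 0, 0]],
    [[0, 0, -0.003], [0, 0, 0]],
  ],
)

```text
t: 11.55
tool_pos: [0.5535, 0.1138, 0.0631]
orientation: [-0.372, -3.119, -0.0]
contact_force: [0.8, 2.6, -0.4]
finger_gap: 0.271
finger_force: 61.3
```

Call:
servo_tool(
  steps=[
    [[0, 0, -0.001], [0, 0, 0]],
    [[0, 0, -0.002], [0, 0, 0]],
    [[0, 0, -0.002], [0, 0, 0]],
  ],
)

```text
t: 11.92
tool_pos: [0.5535, 0.1138, 0.0616]
orientation: [-0.372, -3.119, 0.0]
contact_force: [0.0, 3.1, -1.0]
finger_gap: 0.275
finger_force: 61.3
```

Fy of about +2.6 N is plate friction, so the plate is sliding. Continuing while watching for the bar.

Call:
servo_tool(
  steps=[
    [[0, 0, -0.001], [0, 0, 0]],
    [[0, 0, -0.002], [0, 0, 0]],
    [[0, 0, -0.003], [0, 0, 0]],
    [[0, 0, -0.003], [0, 0, 0]],
  ],
)

```text
t: 12.42
tool_pos: [0.5535, 0.1137, 0.0593]
orientation: [-0.372, -3.119, 0.0]
contact_force: [0.7, 1.7, -0.7]
finger_gap: 0.275
finger_force: 61.3
```

Call:
servo_tool(
  steps=[
    [[0, 0, -0.001], [0, 0, 0]],
    [[0, 0, -0.002], [0, 0, 0]],
    [[0, 0, -0.003], [0, 0, 0]],
    [[0, 0, -0.003], [0, 0, 0]],
  ],
)

```text
t: 12.92
tool_pos: [0.5535, 0.1137, 0.0571]
orientation: [-0.372, -3.119, 0.0]
contact_force: [1.0, 2.7, -0.7]
finger_gap: 0.272
finger_force: 61.3
```

Call:
servo_tool(
  steps=[
    [[0, 0, -0.001], [0, 0, 0]],
    [[0, 0, -0.002], [0, 0, 0]],
    [[0, 0, -0.003], [0, 0, 0]],
    [[0, 0, -0.003], [0, 0, 0]],
  ],
)

```text
t: 13.42
tool_pos: [0.5535, 0.1137, 0.0548]
orientation: [-0.372, -3.119, 0.0]
contact_force: [-0.5, 1.3, -0.5]
finger_gap: 0.274
finger_force: 61.4
```

Call:
servo_tool(
  steps=[
    [[0, 0, -0.001], [0, 0, 0]],
    [[0, 0, -0.002], [0, 0, 0]],
    [[0, 0, -0.003], [0, 0, 0]],
    [[0, 0, -0.003], [0, 0, 0]],
  ],
)

```text
t: 13.92
tool_pos: [0.5534, 0.1135, 0.0526]
orientation: [-0.372, -3.119, 0.001]
contact_force: [-0.8, -1.8, 0.9]
finger_gap: 0.276
finger_force: 61.6
```

Call:
servo_tool(
  steps=[
    [[0, 0, -0.001], [0, 0, 0]],
    [[0, 0, -0.002], [0, 0, 0]],
    [[0, 0, -0.003], [0, 0, 0]],
    [[0, 0, -0.003], [0, 0, 0]],
  ],
)

```text
t: 14.42
tool_pos: [0.5533, 0.1134, 0.0504]
orientation: [-0.372, -3.119, 0.001]
contact_force: [-2.9, -4.3, 4.1]
finger_gap: 0.267
finger_force: 61.9
```

Call:
servo_tool(
  steps=[
    [[0, 0, -0.001], [0, 0, 0]],
    [[0, 0, -0.002], [0, 0, 0]],
    [[0, 0, -0.002], [0, 0, 0]],
  ],
)

```text
t: 14.8
tool_pos: [0.5533, 0.1132, 0.049]
orientation: [-0.372, -3.119, 0.002]
contact_force: [-4.3, -4.8, 5.1]
finger_gap: 0.271
finger_force: 62.1
```

The bar is now pushing the drift towards −y' and slightly −x'. Giving way.

Call:
servo_tool(
  steps=[
    [[-0.0007, -0.0012, 0], [0, 0, 0]],
    [[-0.0015, -0.0024, 0], [0, 0, 0]],
    [[-0.0015, -0.0024, 0], [0, 0, 0]],
  ],
)

```text
t: 15.18
tool_pos: [0.5526, 0.1123, 0.0489]
orientation: [0.371, 3.119, 0.001]
contact_force: [0.9, 1.9, -0.0]
finger_gap: 0.269
finger_force: 61.3
```

Call:
servo_tool(
  steps=[
    [[0, 0, -0.001], [0, 0, 0]],
    [[0, 0, -0.002], [0, 0, 0]],
    [[0, 0, -0.003], [0, 0, 0]],
    [[0, 0, -0.003], [0, 0, 0]],
  ],
)

```text
t: 15.68
tool_pos: [0.5524, 0.112, 0.0466]
orientation: [-0.372, -3.119, -0.0]
contact_force: [-0.2, 1.2, -0.8]
finger_gap: 0.272
finger_force: 61.3
```

Call:
servo_tool(
  steps=[
    [[0, 0, -0.001], [0, 0, 0]],
    [[0, 0, -0.002], [0, 0, 0]],
    [[0, 0, -0.002], [0, 0, 0]],
  ],
)

```text
t: 16.05
tool_pos: [0.5524, 0.1119, 0.0451]
orientation: [-0.372, -3.119, 0.0]
contact_force: [1.2, 1.7, -2.4]
finger_gap: 0.273
finger_force: 61.3
```

Call:
servo_tool(
  steps=[
    [[0, 0, -0.001], [0, 0, 0]],
    [[0, 0, -0.002], [0, 0, 0]],
    [[0, 0, -0.002], [0, 0, 0]],
  ],
)

```text
t: 16.42
tool_pos: [0.5524, 0.1119, 0.0436]
orientation: [-0.372, -3.12, 0.0]
contact_force: [1.5, 1.2, -1.1]
finger_gap: 0.271
finger_force: 61.3
```

Call:
servo_tool(
  steps=[
    [[0, 0, -0.001], [0, 0, 0]],
    [[0, 0, -0.002], [0, 0, 0]],
    [[0, 0, -0.002], [0, 0, 0]],
  ],
)

```text
t: 16.8
tool_pos: [0.5524, 0.1118, 0.0421]
orientation: [-0.372, -3.119, 0.001]
contact_force: [-0.4, -0.2, 0.7]
finger_gap: 0.275
finger_force: 61.4
```

Call:
servo_tool(
  steps=[
    [[0, 0, -0.001], [0, 0, 0]],
    [[0, 0, -0.002], [0, 0, 0]],
    [[0, 0, -0.002], [0, 0, 0]],
  ],
)

```text
t: 17.18
tool_pos: [0.5524, 0.1117, 0.0407]
orientation: [0.372, 3.119, -0.001]
contact_force: [-1.2, -2.9, 2.6]
finger_gap: 0.273
finger_force: 61.7
```

Call:
servo_tool(
  steps=[
    [[-0.0003, -0.0013, 0], [0, 0, 0]],
    [[-0.0003, -0.0013, -0.001], [0, 0, 0]],
    [[-0.0003, -0.0013, -0.0015], [0, 0, 0]],
    [[-0.0003, -0.0013, -0.0015], [0, 0, 0]],
  ],
)

```text
t: 17.68
tool_pos: [0.5522, 0.1111, 0.0395]
orientation: [-0.371, -3.119, -0.0]
contact_force: [0.8, 1.9, -1.3]
finger_gap: 0.273
finger_force: 61.3
```

Call:
servo_tool(
  steps=[
    [[0, 0, -0.001], [0, 0, 0]],
    [[0, 0, -0.0015], [0, 0, 0]],
    [[0, 0, -0.0015], [0, 0, 0]],
  ],
)

```text
t: 18.05
tool_pos: [0.5521, 0.111, 0.0384]
orientation: [-0.372, -3.119, 0.0]
contact_force: [0.9, 2.2, -1.4]
finger_gap: 0.274
finger_force: 61.3
```

Call:
servo_tool(
  steps=[
    [[0, 0, -0.001], [0, 0, 0]],
    [[0, 0, -0.002], [0, 0, 0]],
    [[0, 0, -0.002], [0, 0, 0]],
  ],
)

```text
t: 18.42
tool_pos: [0.5521, 0.1108, 0.0368]
orientation: [-0.372, -3.119, 0.0]
contact_force: [0.3, 0.6, -1.0]
finger_gap: 0.266
finger_force: 61.4
```

Call:
servo_tool(
  steps=[
    [[0, 0, -0.001], [0, 0, 0]],
    [[0, 0, -0.002], [0, 0, 0]],
    [[0, 0, -0.002], [0, 0, 0]],
  ],
)

```text
t: 18.8
tool_pos: [0.5521, 0.1108, 0.0354]
orientation: [-0.372, -3.119, 0.0]
contact_force: [0.4, -1.7, 0.1]
finger_gap: 0.273
finger_force: 61.4
```

Call:
servo_tool(
  steps=[
    [[-0.0001, -0.0004, 0], [0, 0, 0]],
    [[-0.0001, -0.0004, -0.001], [0, 0, 0]],
    [[-0.0001, -0.0004, -0.0015], [0, 0, 0]],
    [[-0.0001, -0.0004, -0.0015], [0, 0, 0]],
  ],
)

```text
t: 19.3
tool_pos: [0.5521, 0.1107, 0.0342]
orientation: [-0.372, -3.119, -0.0]
contact_force: [0.2, -0.0, 0.3]
finger_gap: 0.274
finger_force: 61.3
```

Call:
servo_tool(
  steps=[
    [[0, 0, -0.001], [0, 0, 0]],
    [[0, 0, -0.0015], [0, 0, 0]],
    [[0, 0, -0.0015], [0, 0, 0]],
  ],
)

```text
t: 19.68
tool_pos: [0.5521, 0.1107, 0.0331]
orientation: [-0.372, -3.119, -0.0]
contact_force: [1.2, 0.8, 0.4]
finger_gap: 0.272
finger_force: 61.3
```

Nearly seated (collar at about 0.061). Smaller steps now.

Call:
servo_tool(
  steps=[
    [[0, 0, -0.0005], [0, 0, 0]],
    [[0, 0, -0.001], [0, 0, 0]],
    [[0, 0, -0.001], [0, 0, 0]],
  ],
)

```text
t: 20.05
tool_pos: [0.5521, 0.1107, 0.0324]
orientation: [-0.372, -3.119, -0.0]
contact_force: [-0.3, 0.1, 0.5]
finger_gap: 0.275
finger_force: 61.3
```

Call:
servo_tool(
  steps=[
    [[0, 0, -0.0005], [0, 0, 0]],
    [[0, 0, -0.001], [0, 0, 0]],
    [[0, 0, -0.001], [0, 0, 0]],
  ],
)

```text
t: 20.42
tool_pos: [0.5521, 0.1107, 0.0321]
orientation: [0.372, 3.119, 0.0]
contact_force: [-2.5, 0.5, 8.0]
finger_gap: 0.272
finger_force: 62.7
```

The collar is seated (Fz 8 N). Releasing and lifting.

Call:
servo_tool(
  steps=[
    [[0, 0, 0.0006], [0, 0, 0]],
    [[0, 0, 0.0006], [0, 0, 0]],
    [[0, 0, 0.0006], [0, 0, 0]],
    [[0, 0, 0.02], [0, 0, 0]],
    [[0, 0, 0.07], [0, 0, 0]],
    [[0, 0, 0.13], [0, 0, 0]],
    [[0, 0, 0.19], [0, 0, 0]],
    [[0, 0, 0.19], [0, 0, 0]],
  ],
  fingers=0.1,
)

```text
t: 21.42
tool_pos: [0.5538, 0.1108, 0.1782]
orientation: [0.371, 3.114, 0.002]
contact_force: [-0.0, -1.3, -0.3]
finger_gap: 0.55
finger_force: 0.0
```

Run:
```python
from h import *
s=sense();m=camera_model("wrist");w=grab_frame("wrist");cv2.imwrite("pics/w6.png",w);np.save("w6.npy",m,allow_pickle=True)
print(s["t"],s["tool_pos"],s["finger_gap"])
f=w.astype(int)
for n,P in (("handle top",[.5521,.1107,.1135]),("bolt hole",[.5521+.0259,.1107+.1069,.06])):
    p=proj(m,[P])[0];print(n,p)
    x,y=p.round().astype(int)
    if n=="bolt hole":
        print(f[y-14:y+15:2,x-20:x+21:2].sum(2))
    else:
        b=((f.sum(2)<260)&(f[...,2]>f[...,0]+20)).astype(np.uint8)
        k,l,st,c=cv2.connectedComponentsWithStats(b)
        for i in range(1,k):
            if st[i][4]>150: print(st[i],c[i].round(1),at_z(m,c[i],.1135).round(4))
```

```text
21.425 [0.5537596  0.11080082 0.17817061] 0.5500846562520966
handle top [318.14829615 195.43739936]
[303 171  29  39 491] [314.6 183.6] [0.5423 0.1102 0.1135]
[   0  186  106   94 5362] [ 44.6 231.9] [ 0.5295 -0.1135  0.1135]
[259 238   9  66 200] [263.8 258.1] [0.5933 0.055  0.1135]
[ 349  238   41   97 1187] [373.7 283.7] [0.6376 0.138  0.1135]
[ 394  241  236  141 3891] [535.1 298.4] [0.6856 0.2711 0.1135]
bolt hole [435.75237069 180.55436582]
[[657 659 659 659 660 660 661 663 662 664 664 664 664 665 666 665 667 667
  667 668 669]
 [655 655 656 657 656 658 659 660 660 661 662 662 663 664 664 665 666 666
  666 668 668]
 [647 648 649 651 651 653 652 652 653 654 655 656 656 656 655 656 658 659
  659 660 661]
 [628 630 630 633 633 633 637 637 637 633 629 634 644 647 647 649 649 651
  652 654 655]
 [622 622 623 623 625 626 628 623 484 346 297 346 474 629 645 647 649 649
  651 653 655]
 [626 623 626 625 629 626 624 454 282 257 235 246 312 450 637 647 648 651
  651 652 654]
 [612 613 614 618 616 618 516 287 272 251 239 242 297 357 612 638 641 641
  644 645 645]
 [617 618 617 618 619 619 418 273 269 244 240 252 306 331 530 637 639 641
  642 642 646]
 [615 614 616 617 617 616 391 265 248 246 247 270 332 354 572 636 638 639
  642 642 645]
 [600 601 601 602 601 600 435 252 249 246 268 333 343 430 609 618 621 623
  625 626 627]
 [607 608 608 608 611 611 578 398 285 303 337 349 421 562 624 626 627 631
  632 635 637]
 [597 599 600 600 602 603 604 567 478 424 440 479 590 616 620 620 623 625
  628 629 631]
 [618 616 617 618 619 620 622 621 619 616 617 625 628 629 630 631 631 633
  633 635 637]
 [641 641 642 641 642 643 644 644 645 645 646 647 646 647 646 647 649 648
  651 651 649]
 [631 631 632 635 635 633 633 634 636 637 635 638 637 638 639 641 639 640
  641 642 642]]
```

The drift is seated and the bolt hole is visible where predicted. Moving to the bolt.

Call:
servo_tool(
  steps=[
    [[0, -0.06, 0], [0, 0, 0]],
    [[-0.003, -0.14, 0], [0, 0, 0]],
    [[-0.006, -0.22, 0], [0, 0, 0]],
    [[-0.009, -0.3, 0], [0, 0, 0]],
    [[-0.012, -0.38, 0], [0, 0, 0]],
    [[-0.012, -0.46, 0], [0, 0, 0]],
    [[-0.012, -0.53, 0], [0, 0, 0]],
    [[-0.012, -0.563, 0], [0, 0, 0]],
  ],
)

```text
t: 22.48
tool_pos: [0.5422, -0.3138, 0.1729]
orientation: [-0.375, -3.117, -0.001]
contact_force: [0.8, 0.3, -0.1]
finger_gap: 0.549
finger_force: 0.0
```

Call:
servo_tool(
  steps=[
    [[0, 0, 0], [0, 0, 0]],
    [[0, 0, 0], [0, 0, 0]],
    [[0, 0, 0], [0, 0, 0]],
  ],
)

```text
t: 22.85
tool_pos: [0.5432, -0.3102, 0.1743]
orientation: [-0.369, -3.12, -0.0]
contact_force: [0.5, -0.0, -0.3]
finger_gap: 0.554
finger_force: 0.0
```

Run:
```python
from h import *
s=sense();m=camera_model("wrist");w=grab_frame("wrist");cv2.imwrite("pics/w7.png",w);np.save("w7.npy",m,allow_pickle=True)
r=R.from_rotvec(s["orientation"]).as_matrix();print(s["t"],s["tool_pos"],np.degrees(np.arctan2(r[1,1],r[0,1])),s["finger_gap"])
f=w.astype(int)
# socket dot / brass head near predicted
p=proj(m,[[.5431,-.3112,.074]])[0];print(p);x,y=p.round().astype(int)
hs=cv2.cvtColor(w,cv2.COLOR_BGR2HSV)
sub=f[y-20:y+21,x-20:x+21]; dot=(sub.max(2)-sub.min(2)<30)
ys,xs=np.nonzero(dot);print(len(xs),xs.min(),xs.max(),ys.min(),ys.max());c=(xs.mean()+x-20,ys.mean()+y-20);print("dot",c,at_z(m,c,.074))
h=hs[y-24:y+25,x-24:x+25];print(h[::4,::4,0]);
# bolt hole in w6
m6=np.load("w6.npy",allow_pickle=True).item();g=cv2.imread("pics/w6.png").astype(int).sum(2)[166:195,420:452];ys,xs=np.nonzero(g<500);c=((xs.min()+xs.max())/2+420,(ys.min()+ys.max())/2+166);print("hole",c,len(xs),at_z(m6,c,.06))
```

```text
22.85 [ 0.54322825 -0.31020958  0.1743265 ] 76.49572096559129 0.5544270753192191
[317.692332   187.35143538]
104 14 24 15 26
dot (np.float64(317.02884615384613), np.float64(187.47115384615384)) [ 0.54306891 -0.31179328  0.074     ]
[[14 14 14 14 14 14 14 13 14 14 14 14 14]
 [14 14 14 14 14 14 14 14 14 13 14 14 13]
 [14 14 14 14 16 19 19 17 14 13 14 14 14]
 [14 14 14 16 20 20 21 20 19 13 14 14 14]
 [14 14 14 19 22 22 22 21 21 15 14 14 13]
 [14 14 14 21 22 13 11 19 22 21 14 14 14]
 [14 14 14 21 20 10 12 13 22 20 14 14 14]
 [14 14 14 21 21 10 12 17 22 19 14 14 14]
 [14 14 14 16 22 22 21 22 21 14 14 14 13]
 [14 14 14 14 14 21 21 17 14 14 14 14 14]
 [14 14 14 13 14 14 13 14 14 14 14 13 14]
 [14 13 13 13 14 14 14 14 14 13 14 14 13]
 [14 14 14 14 14 13 14 14 14 13 14 14 14]]
hole (np.float64(435.5), np.float64(181.5)) 202 [0.57884408 0.21723923 0.06      ]
```

Bolt at (0.543, −0.3115), hole at (0.5787, 0.2175). Going down to grip the bolt.

Call:
servo_tool(
  steps=[
    [[0, -0.0018, -0.07], [0, 0, 0]],
    [[0, -0.0018, -0.13], [0, 0, 0]],
    [[0, -0.0018, -0.175], [0, 0, 0]],
    [[0, -0.0018, -0.2], [0, 0, 0]],
    [[0, -0.0018, -0.2075], [0, 0, 0]],
    [[0, -0.0018, -0.2075], [0, 0, 0]],
  ],
)

```text
t: 23.65
tool_pos: [0.5433, -0.3127, 0.019]
orientation: [0.371, 3.119, -0.0]
contact_force: [-0.0, 0.1, -0.5]
finger_gap: 0.546
finger_force: 0.0
```

Call:
servo_tool(
  steps=[
    [[0, 0, 0], [0, 0, 0]],
    [[0, 0, 0], [0, 0, 0]],
    [[0, 0, 0], [0, 0, 0]],
    [[0, 0, 0], [0, 0, 0]],
  ],
  fingers=-1,
)

```text
t: 24.15
tool_pos: [0.5436, -0.3132, 0.0198]
orientation: [0.371, 3.118, -0.001]
contact_force: [-0.9, 2.5, 7.7]
finger_gap: 0.254
finger_force: 58.4
```

Call:
servo_tool(
  steps=[
    [[0, 0, 0.02], [0, 0, 0]],
    [[0, 0, 0.05], [0, 0, 0]],
    [[0, 0, 0.1], [0, 0, 0]],
    [[0, 0, 0.16], [0, 0, 0]],
    [[0, 0, 0.2], [0, 0, 0]],
    [[0, 0, 0.2], [0, 0, 0]],
    [[0, 0, 0.2], [0, 0, 0]],
  ],
)

```text
t: 25.02
tool_pos: [0.5428, -0.3128, 0.1682]
orientation: [-0.372, -3.119, -0.0]
contact_force: [-0.5, -0.2, -0.5]
finger_gap: 0.253
finger_force: 58.8
```

Run:
```python
from h import *
s=sense();m=camera_model("wrist");w=grab_frame("wrist");a=grab_frame("scene");cv2.imwrite("pics/w8.png",w);cv2.imwrite("pics/s8.png",a);np.save("w8.npy",m,allow_pickle=True)
print(s["t"],s["tool_pos"],s["finger_gap"],s["finger_force"],s["contact_force"],s["wrist_torque"])
P=s["tool_pos"];sc=camera_model("scene")
hp=P+[0,0,.0422]  # head centre if held as grasped
pts=[hp+[0,0,.012],hp,hp-[0,0,.012],hp-[0,0,.048]]
print(proj(sc,pts).round(1).tolist(),proj(m,pts).round(1).tolist())
# diff of scene pic with s4 for things near
f=a.astype(int);x,y=proj(sc,pts)[2].round().astype(int)
print("scene sum"); print(f[y-12:y+22,x-9:x+10].sum(2))
```

```text
25.025 [ 0.54283008 -0.31275301  0.16824948] 0.2525088849302938 58.80793511867523 [-0.4510656  -0.19188003 -0.47725011] [0.03114606 0.05335812 0.0145688 ]
[[206.0, 151.5], [206.6, 155.5], [207.3, 159.5], [209.1, 171.2]] [[319.4, 270.6], [319.4, 258.4], [319.3, 247.8], [319.1, 223.5]]
scene sum
[[276 278 182 134 126 168 275 317 316 327 264 282 349 273 158 150 150 152
  276]
 [272 309 217 135 130 169 284 326 320 326 268 273 334 273 169 151 145 157
  274]
 [256 328 240 132 128 150 278 313 298 298 252 244 318 279 173 151 151 146
  256]
 [214 307 249 146 158 214 258 242 209 213 210 238 310 294 193 145 157 152
  228]
 [183 297 261 149 220 296 255 195 186 187 210 221 291 311 224 145 158 158
  234]
 [174 304 289 168 236 306 303 294 293 285 291 257 283 360 281 144 162 170
  246]
 [147 286 296 183 214 290 337 365 386 382 330 238 271 356 275 146 146 184
  286]
 [210 283 317 210 219 266 265 278 289 324 303 194 265 347 277 159 138 243
  318]
 [315 322 331 232 170 235 259 276 288 308 289 209 262 333 316 240 208 295
  340]
 [344 334 327 252 178 229 260 274 282 303 296 223 222 297 359 336 317 347
  
[... 1249 characters left out ...]
 479 480 484 493 490 490 482 484 483 482 481
  478]
 [465 463 464 464 469 468 468 464 467 467 467 467 464 460 457 457 453 451
  450]
 [453 453 452 451 451 451 450 451 448 447 444 444 440 442 438 441 444 443
  446]
 [445 453 452 451 451 454 459 458 459 461 463 464 468 468 468 469 469 465
  466]
 [477 475 478 478 473 473 471 475 471 468 467 466 468 468 468 470 468 466
  472]
 [475 476 473 473 469 471 471 474 471 474 478 480 482 480 479 477 477 479
  483]
 [470 472 475 475 479 478 482 482 482 483 480 479 480 478 476 471 469 465
  463]
 [483 485 485 479 479 475 468 461 462 458 452 451 449 448 451 450 448 448
  447]
 [463 462 457 455 452 455 455 453 453 457 458 454 457 451 451 447 447 443
  443]]
```

The bolt is held upright; its shank end at (209,172) is where predicted. Carrying it to the bolt hole.

Call:
servo_tool(
  steps=[
    [[0.003, 0.06, 0], [0, 0, 0]],
    [[0.009, 0.14, 0], [0, 0, 0]],
    [[0.015, 0.22, 0], [0, 0, 0]],
    [[0.021, 0.3, 0], [0, 0, 0]],
    [[0.027, 0.38, 0], [0, 0, 0]],
    [[0.033, 0.46, 0], [0, 0, 0]],
    [[0.039, 0.54, 0], [0, 0, 0]],
    [[0.044, 0.62, 0], [0, 0, 0]],
  ],
)

```text
t: 26.12
tool_pos: [0.5755, 0.154, 0.1678]
orientation: [-0.372, -3.118, 0.001]
contact_force: [0.6, -0.0, -0.3]
finger_gap: 0.249
finger_force: 59.0
```

Call:
servo_tool(
  steps=[
    [[0.004, 0.06, 0], [0, 0, 0]],
    [[0.0043, 0.087, 0], [0, 0, 0]],
    [[0.0043, 0.087, 0], [0, 0, 0]],
    [[0.0043, 0.087, 0], [0, 0, 0]],
  ],
)

```text
t: 26.62
tool_pos: [0.5793, 0.2162, 0.1683]
orientation: [-0.373, -3.119, 0.001]
contact_force: [0.4, -0.1, -0.9]
finger_gap: 0.25
finger_force: 59.0
```

Run:
```python
from h import *
s=sense();m=camera_model("wrist");w=grab_frame("wrist");cv2.imwrite("pics/w9.png",w)
r=R.from_rotvec(s["orientation"]).as_matrix();print(s["t"],s["tool_pos"],r[:,2],s["finger_gap"],s["contact_force"])
p=proj(m,[[.5787,.2175,.06]])[0];print(p);g=w.astype(int).sum(2);x,y=p.round().astype(int)
print(g[y-20:y+28:2,x-20:x+21:2])
print("shank end pred",proj(m,[s["tool_pos"]-[0,0,.006]]))
```

```text
26.625 [0.57928942 0.21617323 0.16833307] [-4.34963977e-04 -4.26577856e-04 -9.99999814e-01] 0.24977720723574964 [ 0.44027945 -0.11318703 -0.8618976 ]
[320.17374784 184.35601321]
[[616 616 616 616 616 616 616 616 616 616 615 616 618 618 616 616 617 618
  618 618 618]
 [622 623 625 624 624 624 624 623 623 623 623 623 622 621 623 623 623 623
  622 622 623]
 [618 617 618 616 616 616 616 615 614 615 614 615 615 616 615 616 617 617
  618 618 618]
 [630 631 631 630 629 629 629 629 629 630 630 627 627 627 627 626 626 626
  626 627 626]
 [624 623 622 623 621 621 620 619 621 620 619 619 621 619 619 619 620 620
  619 619 619]
 [620 618 618 619 619 618 616 616 614 616 614 614 613 613 612 611 611 610
  611 612 611]
 [608 608 608 608 606 605 606 578 605 598 590 595 605 609 606 607 606 609
  607 608 608]
 [612 610 610 610 613 611 610 591 473 334 293 323 453 584 613 614 615 616
  615 614 615]
 [612 612 612 614 614 613 604 472 281 270 269 269 277 403 601 613 614 615
  614 614 614]
 [602 602 602 603 601 601 539 294 269 271 271 271 269 271 508 605 605 605
  605 604 604]
 [611 610 608 606 608 606 497 27
[... 559 characters left out ...]
 614 615 614 614
  611 613 612]
 [612 609 612 611 612 612 611 611 611 611 610 610 608 608 608 608 608 607
  608 608 607]
 [614 612 612 611 611 611 611 610 609 609 613 611 612 610 609 610 609 610
  609 608 610]
 [616 617 615 617 617 615 615 615 615 615 615 615 616 615 616 616 616 616
  618 618 616]
 [611 611 608 607 609 609 610 608 608 610 606 607 606 608 607 607 604 605
  606 604 605]
 [613 613 613 615 614 613 613 612 612 611 612 611 613 611 612 614 614 613
  613 613 614]
 [618 619 616 615 615 616 617 616 615 617 615 617 616 616 616 618 619 618
  619 618 619]
 [614 614 615 614 616 615 616 615 616 614 615 615 615 615 615 615 616 616
  616 616 616]]
shank end pred [[319.10954255 223.43083158]]
```

Call:
servo_tool(
  steps=[
    [[0.0008, 0.0016, -0.04], [0, 0, 0]],
    [[0.0008, 0.0016, -0.08], [0, 0, 0]],
    [[0.0008, 0.0016, -0.115], [0, 0, 0]],
    [[0.0008, 0.0016, -0.128], [0, 0, 0]],
    [[0.0008, 0.0016, -0.131], [0, 0, 0]],
    [[0.0008, 0.0016, -0.131], [0, 0, 0]],
  ],
)

```text
t: 27.42
tool_pos: [0.5804, 0.2184, 0.0712]
orientation: [0.372, 3.118, 0.001]
contact_force: [-0.5, 0.4, -0.5]
finger_gap: 0.248
finger_force: 59.0
```

Call:
servo_tool(
  steps=[
    [[0, 0, -0.002], [0, 0, 0]],
    [[0, 0, -0.004], [0, 0, 0]],
    [[0, 0, -0.006], [0, 0, 0]],
    [[0, 0, -0.008], [0, 0, 0]],
    [[0, 0, -0.008], [0, 0, 0]],
  ],
)

```text
t: 28.05
tool_pos: [0.5798, 0.2185, 0.0642]
orientation: [-0.372, -3.119, 0.0]
contact_force: [0.1, 0.1, -0.8]
finger_gap: 0.249
finger_force: 59.0
```

Call:
servo_tool(
  steps=[
    [[0, -0.001, -0.001], [0, 0, 0]],
    [[0, -0.001, -0.003], [0, 0, 0]],
    [[0, -0.001, -0.005], [0, 0, 0]],
    [[0, -0.001, -0.005], [0, 0, 0]],
  ],
)

```text
t: 28.55
tool_pos: [0.5798, 0.2178, 0.0604]
orientation: [-0.372, -3.119, 0.0]
contact_force: [0.1, -0.7, -0.9]
finger_gap: 0.253
finger_force: 59.0
```

Call:
servo_tool(
  steps=[
    [[0, 0, -0.002], [0, 0, 0]],
    [[0, 0, -0.004], [0, 0, 0]],
    [[0, 0, -0.005], [0, 0, 0]],
    [[0, 0, -0.005], [0, 0, 0]],
  ],
)

```text
t: 29.05
tool_pos: [0.5799, 0.2178, 0.0567]
orientation: [-0.372, -3.119, 0.0]
contact_force: [-0.5, -0.1, -1.6]
finger_gap: 0.252
finger_force: 59.0
```

Call:
servo_tool(
  steps=[
    [[0, 0, -0.002], [0, 0, 0]],
    [[0, 0, -0.004], [0, 0, 0]],
    [[0, 0, -0.004], [0, 0, 0]],
  ],
)

```text
t: 29.42
tool_pos: [0.5798, 0.2178, 0.0537]
orientation: [-0.372, -3.119, 0.0]
contact_force: [-0.2, -0.5, -1.6]
finger_gap: 0.252
finger_force: 59.0
```

Call:
servo_tool(
  steps=[
    [[0, 0, -0.002], [0, 0, 0]],
    [[0, 0, -0.004], [0, 0, 0]],
    [[0, 0, -0.004], [0, 0, 0]],
  ],
)

```text
t: 29.8
tool_pos: [0.5798, 0.2177, 0.0506]
orientation: [-0.372, -3.119, 0.0]
contact_force: [0.1, 0.3, -0.9]
finger_gap: 0.255
finger_force: 59.0
```

The bolt is in both holes with no side force. Continuing down.

Call:
servo_tool(
  steps=[
    [[0, 0, -0.003], [0, 0, 0]],
    [[0, 0, -0.006], [0, 0, 0]],
    [[0, 0, -0.009], [0, 0, 0]],
    [[0, 0, -0.009], [0, 0, 0]],
  ],
)

```text
t: 30.3
tool_pos: [0.5798, 0.2177, 0.0438]
orientation: [-0.372, -3.119, 0.0]
contact_force: [-0.3, 0.3, -1.3]
finger_gap: 0.254
finger_force: 59.0
```

Call:
servo_tool(
  steps=[
    [[0, 0, -0.003], [0, 0, 0]],
    [[0, 0, -0.006], [0, 0, 0]],
    [[0, 0, -0.009], [0, 0, 0]],
    [[0, 0, -0.009], [0, 0, 0]],
  ],
)

```text
t: 30.8
tool_pos: [0.5798, 0.2177, 0.0371]
orientation: [-0.372, -3.119, 0.0]
contact_force: [0.2, -0.2, -1.8]
finger_gap: 0.252
finger_force: 59.0
```

Call:
servo_tool(
  steps=[
    [[0, 0, -0.002], [0, 0, 0]],
    [[0, 0, -0.004], [0, 0, 0]],
    [[0, 0, -0.005], [0, 0, 0]],
    [[0, 0, -0.005], [0, 0, 0]],
  ],
)

```text
t: 31.3
tool_pos: [0.5799, 0.2177, 0.0335]
orientation: [-0.372, -3.119, 0.0]
contact_force: [-0.8, 0.1, -0.3]
finger_gap: 0.251
finger_force: 59.0
```

Call:
servo_tool(
  steps=[
    [[0, 0, -0.001], [0, 0, 0]],
    [[0, 0, -0.002], [0, 0, 0]],
    [[0, 0, -0.003], [0, 0, 0]],
    [[0, 0, -0.003], [0, 0, 0]],
  ],
)

```text
t: 31.8
tool_pos: [0.5799, 0.2178, 0.0312]
orientation: [-0.372, -3.119, 0.0]
contact_force: [0.3, -1.1, -1.4]
finger_gap: 0.249
finger_force: 59.0
```

Call:
servo_tool(
  steps=[
    [[0, 0, -0.001], [0, 0, 0]],
    [[0, 0, -0.0015], [0, 0, 0]],
    [[0, 0, -0.0015], [0, 0, 0]],
  ],
)

```text
t: 32.17
tool_pos: [0.5799, 0.2178, 0.0302]
orientation: [0.372, 3.12, -0.0]
contact_force: [0.1, -0.5, -1.5]
finger_gap: 0.253
finger_force: 59.0
```

Call:
servo_tool(
  steps=[
    [[0, 0, -0.0005], [0, 0, 0]],
    [[0, 0, -0.001], [0, 0, 0]],
    [[0, 0, -0.001], [0, 0, 0]],
  ],
)

```text
t: 32.55
tool_pos: [0.58, 0.2178, 0.0298]
orientation: [0.372, 3.119, 0.0]
contact_force: [-1.7, -0.4, 6.0]
finger_gap: 0.251
finger_force: 59.4
```

Call:
servo_tool(
  steps=[
    [[0, 0, -0.0005], [0, 0, 0]],
    [[0, 0, -0.001], [0, 0, 0]],
    [[0, 0, -0.001], [0, 0, 0]],
  ],
)

```text
t: 32.92
tool_pos: [0.5801, 0.2178, 0.0297]
orientation: [0.371, 3.119, 0.0]
contact_force: [-5.0, -1.6, 14.6]
finger_gap: 0.256
finger_force: 60.3
```

The bolt is seated. Easing off, releasing and retreating.

Call:
servo_tool(
  steps=[
    [[0, 0, 0.0015], [0, 0, 0]],
    [[0, 0, 0.0015], [0, 0, 0]],
    [[0, 0, 0.0015], [0, 0, 0]],
    [[0, 0, 0.015], [0, 0, 0]],
    [[0, 0, 0.06], [0, 0, 0]],
    [[0, 0, 0.12], [0, 0, 0]],
    [[0, 0, 0.19], [0, 0, 0]],
    [[0, 0, 0.19], [0, 0, 0]],
  ],
  fingers=0,
)

```text
t: 33.92
tool_pos: [0.5817, 0.2182, 0.1757]
orientation: [0.371, 3.113, 0.004]
contact_force: [-0.2, 0.7, -0.5]
finger_gap: 0.499
finger_force: 0.0
```

Call:
servo_tool(
  steps=[
    [[0, -0.03, 0.02], [0, 0, 0]],
    [[0, -0.07, 0.04], [0, 0, 0]],
    [[0, -0.07, 0.04], [0, 0, 0]],
    [[0, -0.07, 0.04], [0, 0, 0]],
  ],
)

```text
t: 34.42
tool_pos: [0.5796, 0.1649, 0.2008]
orientation: [-0.373, -3.119, 0.0]
contact_force: [-0.4, 0.5, -0.4]
finger_gap: 0.503
finger_force: 0.0
```

Run:
```python
from h import *
s=sense();m=camera_model("wrist");w=grab_frame("wrist");cv2.imwrite("pics/w10.png",w)
print(s["t"],s["tool_pos"],s["finger_gap"],s["contact_force"])
f=w.astype(int)
def blob(mask,P,name,z):
    p=proj(m,[P])[0];k,l,st,c=cv2.connectedComponentsWithStats(mask.astype(np.uint8))
    for i in range(1,k):
        if st[i][4]>25 and np.hypot(*(c[i]-p))<35: print(name,p.round(1),st[i],c[i].round(1),at_z(m,(st[i][0]+st[i][2]/2-.5,st[i][1]+st[i][3]/2-.5),z).round(4))
hs=cv2.cvtColor(w,cv2.COLOR_BGR2HSV)
blob((hs[...,0]>15)&(hs[...,0]<30)&(hs[...,1]>110),[.5796,.2177,.084],"brass",.084)
sub=(f.max(2)-f.min(2)<30)&(f.sum(2)<420)
blob(sub,[.5796,.2177,.084],"dot",.084)
blob((hs[...,0]<14)&(hs[...,1]>90)&(f.sum(2)<330),[.5526,.1107,.1135],"handle",.1135)
```

```text
34.425 [0.57964151 0.16486409 0.20076401] 0.5028111973038548 [-0.36691197  0.49115039 -0.4015789 ]
brass [374.7 170. ] [359 154  28  28 464] [372.3 167.3] [0.5768 0.2162 0.084 ]
dot [374.7 170. ] [ 198  100  312  159 8367] [376.2 158.9] [0.5833 0.197  0.084 ]
dot [374.7 170. ] [343 152  26  24 341] [353.  162.2] [0.5695 0.2018 0.084 ]
dot [374.7 170. ] [369 164  11  12 104] [374.1 169.5] [0.579  0.2172 0.084 ]
handle [248.  175.2] [234 155  36  34 985] [251.  172.4] [0.5503 0.1144 0.1135]
```

Both parts sit where they should, and the bolt's top dot at (374,169.5) lines up with the hole. Handing in.

```bash
python3 -c "
from rig import *
print(finish_job())"
```

```text
the job is handed in; nothing more can be done
None
```

I seated the drift in the red-ringed hole and the bolt in the plate's other hole, released both and handed the job in at about 34 s. The highest drift reading was about 8 N, but my first grasp missed and pressed on the drift handle's top with about 33 N because the fingertips sit about 38 mm behind the reported TCP; no pass/fail result came back.

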